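# Give four storage canisters their own lids back

### The job

After the washing-up the lids of the four storage canisters were put back on the wrong ones: give every canister the lid of its own colour, sitting fully home. Every mouth is taken, so set a lid down on the free worktop where you need to; put the lids down rather than dropping them, they are stoneware. Leave the canisters standing where they are, and the glass and the little brown bottle too.

Things in the scene. Friction and masses are not known exactly. Their poses are not given: they have to be found in the camera images.
- blue_canister: Loose storage canister glazed in blue, round, 106 mm across, 95 mm high, 0.9 kg. Origin: centre of its underside, z up. Round mouth on its axis, 60 mm across inside; its rim is 95 mm above the origin. A lid is fully home when its cap lies on the rim all round: lid origin 81 mm above the canister's, 3.5 mm play at each side.
- yellow_canister: Loose storage canister glazed in yellow, round, 106 mm across, 95 mm high, 0.9 kg. Origin: centre of its underside, z up. Round mouth on its axis, 60 mm across inside; its rim is 95 mm above the origin. A lid is fully home when its cap lies on the rim all round: lid origin 81 mm above the canister's, 3.5 mm play at each side.
- red_canister: Loose storage canister glazed in red, round, 106 mm across, 95 mm high, 0.9 kg. Origin: centre of its underside, z up. Round mouth on its axis, 60 mm across inside; its rim is 95 mm above the origin. A lid is fully home when its cap lies on the rim all round: lid origin 81 mm above the canister's, 3.5 mm play at each side.
- green_canister: Loose storage canister glazed in green, round, 106 mm across, 95 mm high, 0.9 kg. Origin: centre of its underside, z up. Round mouth on its axis, 60 mm across inside; its rim is 95 mm above the origin. A lid is fully home when its cap lies on the rim all round: lid origin 81 mm above the canister's, 3.5 mm play at each side.
- blue_lid: Loose lid glazed in blue, round, 0.11 to 0.22 kg, at first home on another colour's canister. Origin: centre of its plug's underside, z up. Plug 0 to 14 mm above it (53 mm across, tapering to 44 at the bottom), cap 14 to 22.5 mm (72 mm across), straight knob of the same colour 22.5 to 54 mm (26 to 28 mm across) to grip from above. On the worktop it stands steadily on its plug.
- yellow_lid: Loose lid glazed in yellow, round, 0.11 to 0.22 kg, at first home on another colour's canister. Origin: centre of its plug's underside, z up. Plug 0 to 14 mm above it (53 mm across, tapering to 44 at the bottom), cap 14 to 22.5 mm (72 mm across), straight knob of the same colour 22.5 to 54 mm (26 to 28 mm across) to grip from above. On the worktop it stands steadily on its plug.
- red_lid: Loose lid glazed in red, round, 0.11 to 0.22 kg, at first home on another colour's canister. Origin: centre of its plug's underside, z up. Plug 0 to 14 mm above it (53 mm across, tapering to 44 at the bottom), cap 14 to 22.5 mm (72 mm across), straight knob of the same colour 22.5 to 54 mm (26 to 28 mm across) to grip from above. On the worktop it stands steadily on its plug.
- green_lid: Loose lid glazed in green, round, 0.11 to 0.22 kg, at first home on another colour's canister. Origin: centre of its plug's underside, z up. Plug 0 to 14 mm above it (53 mm across, tapering to 44 at the bottom), cap 14 to 22.5 mm (72 mm across), straight knob of the same colour 22.5 to 54 mm (26 to 28 mm across) to grip from above. On the worktop it stands steadily on its plug.
- water_glass: Bystander: clear empty drinking glass, 79 mm across, 90 mm high, standing in front of the row of canisters. Origin: centre of its underside. Between it and the little brown bottle, in front of the canisters, the worktop (z = 0) is free, from its front edge at x = 0.385.
- brown_bottle: Bystander: small dark brown bottle with black cap, 40 mm across, 102 mm high, standing in front of the row of canisters. Origin: centre of its underside.
Not all that is in view belongs to the job. Leave any pink look-alike of the blue_lid alone.

How it is judged:
By the outcome, as a careful person would: the job done as asked, in the order asked, and still so for the second after the job is handed in, with the robot touching nothing.
It also fails if it takes over 120 s, if anything falls off the work surface, if the arm or the gripper's body presses on something with over 40 N, if the wrist force passes 120 N, or if a joint passes its speed limit or range.

### The arm

A 6-joint arm with a two-finger parallel gripper is mounted at the origin on a cart in front of the work surface, level with it; the furniture and walls round the work are solid. World frame = base frame: x ahead of the robot, y to its left, z up, the work surface at z = 0. Lengths are in m, angles in rad, forces in N, time in s.
With the tool pointing down it reaches from about 0.35 to 0.925 m from the base axis. Payload 6.4 kg.
Tool frame: the origin (TCP) lies between the finger pads; the fingertips stand 19 mm ahead of it and the grasp point (between the pads) is the TCP; z points along the fingers, y is the line along which they close (so a half turn about z gives the same grasp; the last joint's range is limited). The gripper opens to 85 mm and grips with 20 to 120 N. Pads are 22 mm wide; open, the fingers measure 114 mm over their backs; the gripper's body (76 mm by 85 mm) begins 54 mm behind the grasp point. The pads swing forward as they close: fully open they stand 13 mm farther back than shut.
Start: joints at [-1.307, 0.245, 1.558, -0, 1.339, -0.174], TCP at [0.276, -0.589, 0.25] pointing down, gripper open.
Joint ranges: [-3.13, 3.13], [-1.02, 2.26], [0.13, 2.54], [-0.95, 4.09], [0.21, 2.88], [-2.74, 2.74]. Speed limits (rad/s): [2.57, 2.57, 3.14, 3.14, 3.14, 3.14].

### API

Orientations are given as a unit quaternion [w, x, y, z].
In Python, from station import manip gives the robot as it stands.
- The arm moves only by the tool jog_arm, never from a script. Its argument "plan" is text: rows parted by semicolons, each of 4 numbers parted by spaces: the shift along the tool's x, y, z in cm, then the turn about the tool's z in degrees. A call has 1 to 12 rows; each row shifts and turns the commanded pose from where the row before left it, along the tool's axes as they then stand; what a row does not reach is not made up. A row lasts 1/12 s, in which the tool goes at most 41.7 mm and 7.16 degrees, less where a joint would pass 70% of its speed; a pose out of reach is approached as far as the arm can. A call with a gripper value outside its range is refused whole. "gripper" is the opening in per cent of the stroke, from 0 (shut) to 100 (fully open), set as the call begins (left out, the last holds). The fingers move at their own pace and stop on an object; the grip force is fixed at half the most. Time passes only in rows, so rows that do not move let the fingers close. It gives the time, the measured TCP pose, the force, the opening and the grip force at its end, in the units of the state.
- manip.get_obs(): the state, without advancing time (a new reading comes with each control period).
- manip.capture(name): name is "scene" or "top"; returns (picture, depth): 384x512x3 uint8, red, green, blue; 384x512 float32, m along the optical axis (not along the pixel's ray), 0 where there is no reading.
- manip.camera_model(name): a dict with "mtx" (3x3 intrinsics, pixels), "R" (3x3) and "t" (3): a world point X has camera coordinates R X + t. Camera axes: x right, y down, z forward; pixel columns grow to the right and rows downward; lengths in m; the calibration is good to about 2 mm. A picture is of the moment at which its call begins. camera_model takes no time and is no camera call.
- manip.sign_off(): hands the job in; it is judged then, once.
The state is a dict: "t": time; "joint_pos": joint angles; "joint_vel": joint speeds; "joint_efforts": joint torques, N m; "eef_pos": TCP position; "tool_rot": TCP orientation; "ft_force": force on the tool from outside, world axes, zero at the start; "moment": the same for the moment, N m; "width": finger opening in m; "grasp_force": force on a finger pad.
Only numpy, scipy, OpenCV 4.12 (cv2) and the standard library are available. Lean on these libraries where they do the work, as an engineer would, in place of code of your own. Each camera call takes 0.05 s, during which the arm holds its last target. There are 200 camera calls.

## Working session

There is one attempt and no reset: what is moved stays moved. The work goes in short steps, Python scripts to look and compute and a tool call to move; the robot and the scene stay as the last step left them, time stands still between calls to the robot, and variables do not carry over. Pictures are saved under pics/ and viewed, at most 14 in all, crops included, and the job is handed in when it is done.

Besides the shell and the picture viewer there is one more tool, called after ">>>" in YAML: its name, and indented under it one key for each argument. jog_arm: Moves the arm, as the interface text tells. Its arguments: {"type":"object","properties":{"plan":{"type":"string"},"gripper":{"type":"number"}},"required":["plan"]}

```bash
mkdir -p pics; ls; python3 - <<'E'
from station import manip
import cv2,numpy as np
for n in("scene","top"):
    p,d=manip.capture(n); cv2.imwrite(f"pics/{n}0.png",p[:,:,::-1]); np.save(f"pics/{n}0.npy",d)
    m=manip.camera_model(n); print(n,np.round(m["mtx"],1).tolist(),np.round(m["R"],3).tolist(),np.round(m["t"],3))
print(manip.get_obs())
E
```

```text
pics
scene [[371.6, 0.0, 251.6], [0.0, 371.6, 188.0], [0.0, 0.0, 1.0]] [[-0.849, -0.527, -0.022], [-0.36, 0.608, -0.708], [0.386, -0.593, -0.706]] [0.528 0.082 0.997]
top [[444.2, 0.0, 253.6], [0.0, 444.2, 194.8], [0.0, 0.0, 1.0]] [[-0.149, -0.989, -0.001], [-0.953, 0.144, -0.267], [0.264, -0.039, -0.964]] [0.309 0.473 1.365]
{'t': 0.1, 'joint_pos': array([-1.30709473e+00,  2.45752933e-01,  1.55891310e+00,  3.88160903e-06,
        1.33869419e+00, -1.74095352e-01]), 'joint_vel': array([-0.00026127, -0.00216723, -0.00189045, -0.0004243 ,  0.00010352,
       -0.00038807]), 'joint_efforts': array([-8.39553304e-04, -4.30668426e+01, -3.27128255e+01, -1.27693520e-04,
        2.80759290e-03, -1.16035497e-05]), 'eef_pos': array([ 0.27544752, -0.58822704,  0.24927364]), 'tool_rot': array([-8.82979878e-04,  9.76136959e-01,  2.17153992e-01, -3.76964828e-05]), 'ft_force': array([-0.36873103, -0.0984178 ,  1.25611615]), 'moment': array([-0.04135969, -0.00735133,  0.00445961]), 'grasp_force': 0.0, 'width': 0.08528274392033237}
```

View pics/scene0.png

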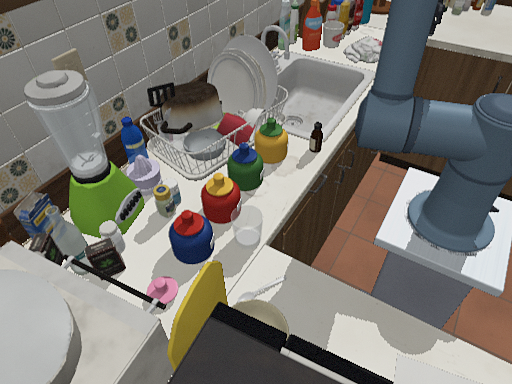

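View pics/top0.png

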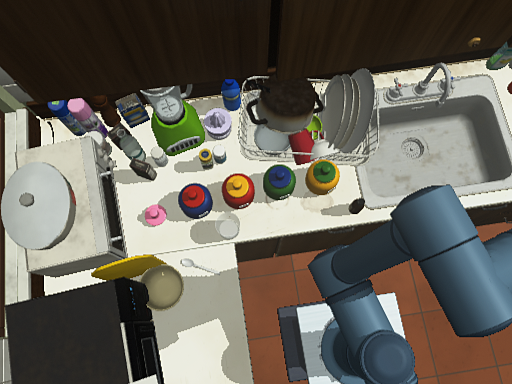

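The scene shows the canisters with their lids: the blue canister wears red at top (195,198), red wears yellow (238,188), green wears blue (281,178) and yellow wears green (322,175). The glass is at (228,228) and the bottle at (357,205). The only look-alike is the pink lid at (153,214), with small clutter behind the row. The real blue lid is the one on the green canister, at (281,178).

```bash
cat > h.py <<'E'
from station import manip
import cv2,numpy as np
from scipy.optimize import least_squares
def cloud(n,d):
    m=manip.camera_model(n); v,u=np.mgrid[:384,:512]
    r=np.stack([u,v,np.ones_like(u)],-1)@np.linalg.inv(m["mtx"]).T
    return (r*d[...,None]-m["t"])@m["R"]
def px(n,X):
    m=manip.camera_model(n); c=m["mtx"]@(m["R"]@np.array(X)+m["t"]); return c[:2]/c[2]
HUE={'red':[(0,8),(172,180)],'yellow':[(18,28)],'green':[(40,85)],'blue':[(105,128)]}
def mask(p,c):
    h=cv2.cvtColor(np.ascontiguousarray(p),cv2.COLOR_RGB2HSV)
    return np.any([(h[...,0]>=a)&(h[...,0]<=b) for a,b in HUE[c]],0)&(h[...,1]>110)&(h[...,2]>40)
def blob(P,M,c,zr,box):
    x,y,z=P[...,0],P[...,1],P[...,2]
    return P[M&(z>zr[0])&(z<zr[1])&(x>box[0])&(x<box[1])&(y>box[2])&(y<box[3])]
def hull_c(q):
    (c,r)=cv2.minEnclosingCircle(q[:,:2].astype(np.float32)); return np.round(c,4),round(r,4)
E
python3 - <<'E'
from h import *
for n in("scene","top"):
    p=cv2.imread(f"pics/{n}0.png")[:,:,::-1]; P=cloud(n,np.load(f"pics/{n}0.npy"))
    print(n)
    for c in HUE:
        M=mask(p,c); 
        k=blob(P,M,c,(.126,.145),(.35,.75,-.6,.6)); a=blob(P,M,c,(.098,.110),(.35,.75,-.6,.6))
        print(c,'knob',len(k),np.round(k.mean(0),4) if len(k) else'',hull_c(k) if len(k) else '','cap',len(a),np.round(np.median(a,0),4),hull_c(a))
    for nm,u,v in [('glass',228,228),('bottle',357,205)] if n=='top' else [('glass',248,225),('bottle',317,137)]:
        print(nm,np.round(P[v,u],3))
p=cv2.imread("pics/top0.png")[150:250,130:390]; cv2.imwrite("pics/crop.png",cv2.resize(p,None,fx=3,fy=3,interpolation=cv2.INTER_CUBIC))
E
```

```text
scene
red knob 300 [0.6092 0.1801 0.1338] (array([0.5856, 0.2394]), 0.2111) cap 519 [0.5263 0.4314 0.1031] (array([0.5537, 0.2599]), 0.2056)
yellow knob 69 [0.5378 0.2919 0.1329] (array([0.5388, 0.2906]), 0.0128) cap 334 [0.5321 0.2997 0.1029] (array([0.5935, 0.3268]), 0.0997)
green knob 292 [0.7203 0.425  0.1349] (array([0.6419, 0.2569]), 0.2755) cap 370 [0.7248 0.4263 0.1033] (array([0.6413, 0.2505]), 0.2914)
blue knob 55 [0.5481 0.1557 0.1326] (array([0.5492, 0.1548]), 0.0129) cap 250 [0.5427 0.162  0.103 ] (array([0.5995, 0.2541]), 0.1465)
glass [0.444 0.304 0.013]
bottle [ 0.424 -0.07   0.064]
top
red knob 353 [0.6264 0.1275 0.1348] (array([0.6028, 0.2371]), 0.2153) cap 355 [0.5329 0.4138 0.1035] (array([0.6018, 0.2288]), 0.2437)
yellow knob 60 [0.5406 0.2842 0.1341] (array([0.5417, 0.2831]), 0.0139) cap 322 [0.5402 0.2838 0.1032] (array([0.6133, 0.1808]), 0.2153)
green knob 180 [0.68   0.3175 0.1353] (array([0.6436, 0.2505]), 0.2761) cap 359 [0.5574 0.0191 0.1035] (array([0.6387, 0.2456]), 0.2926)
blue knob 58 [0.5526 0.1469 0.1345] (array([0.5529, 0.1469]), 0.0141) cap 259 [0.5473 0.15   0.1032] (array([0.6007, 0.2475]), 0.1457)
glass [0.43  0.333 0.012]
bottle [ 0.43  -0.084  0.073]
```

View pics/crop.png

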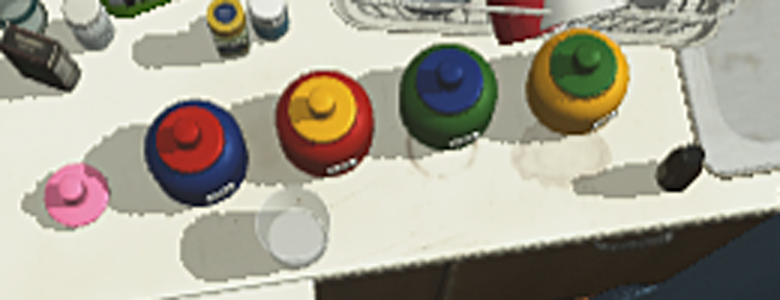

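The close crop confirms the colours and the choice: red on blue at (188,133), yellow on red at (322,103), blue on green at (453,70) and green on yellow at (585,58), with pink apart at (75,190). The two cameras disagree by about 8 mm in y, so I'll do local fits and check both against known references (worktop edge, z = 0).

```bash
python3 - <<'E'
from h import *
C={'red':(.53,.42),'yellow':(.54,.288),'blue':(.55,.15),'green':(.557,.015)}
for n in("scene","top"):
    p=cv2.imread(f"pics/{n}0.png")[:,:,::-1]; P=cloud(n,np.load(f"pics/{n}0.npy")); print(n)
    for c,(x,y) in C.items():
        M=mask(p,c); b=(x-.06,x+.06,y-.06,y+.06)
        k=blob(P,M,c,(.129,.145),b); a=blob(P,M,c,(.097,.110),b)
        print(c,len(k),np.round(k.mean(0),4),hull_c(k),'cap',len(a),hull_c(a))
    x,y,z=P[...,0],P[...,1],P[...,2]
    # worktop height and front edge
    s=(np.abs(z)<.008)&(y>.02)&(y<.2)&(x>.3)&(x<.5); q=P[s]; print('top z',np.median(q[:,2]))
    for y0 in(.03,.08,.13,.18):
        e=q[np.abs(q[:,1]-y0)<.01]; print('edge',y0,round(e[:,0].min(),4))
    # bottle
    s=(z>.02)&(z<.12)&(x>.36)&(x<.48)&(y>-.13)&(y<-.02); print('bottle',s.sum(),P[s].min(0).round(3),P[s].max(0).round(3))
    # canister below
    s=(z>.0)&(z<.12)&(x>.36)&(x<.48)&(y>.2)&(y<.4); print('glass',s.sum(),P[s].min(0).round(3),P[s].max(0).round(3))
    print('start tcp px',px(n,[.2754,-.5882,.25]))
E
```

```text
scene
red 81 [0.5263 0.4316 0.1341] (array([0.528, 0.43 ]), 0.013) cap 420 (array([0.5284, 0.43  ]), 0.0351)
yellow 58 [0.5383 0.2912 0.1339] (array([0.5388, 0.2906]), 0.0128) cap 321 (array([0.5394, 0.2879]), 0.0362)
blue 44 [0.549  0.1551 0.1339] (array([0.5492, 0.1548]), 0.0129) cap 247 (array([0.5493, 0.1538]), 0.0345)
green 24 [0.5455 0.0115 0.1334] (array([0.5439, 0.0092]), 0.011) cap 155 (array([0.5455, 0.01  ]), 0.0338)
top z 0.0005846428246821451
edge 0.03 0.3816
edge 0.08 0.3817
edge 0.13 0.3817
edge 0.18 0.3816
bottle 275 [ 0.414 -0.096  0.02 ] [ 0.452 -0.065  0.105]
glass 2085 [0.36 0.2  0.  ] [0.48  0.4   0.094]
start tcp px [426.135333    27.22460084]
top
red 61 [0.5296 0.426  0.1349] (array([0.5308, 0.4257]), 0.0138) cap 296 (array([0.5296, 0.4254]), 0.0352)
yellow 55 [0.5415 0.2842 0.1346] (array([0.5422, 0.2843]), 0.0131) cap 293 (array([0.5413, 0.2837]), 0.035)
blue 55 [0.5524 0.1467 0.1349] (array([0.5528, 0.1464]), 0.014) cap 261 (array([0.5519, 0.146 ]), 0.0355)
green 54 [0.5482 0.0038 0.1355] (array([0.5481, 0.0042]), 0.0133) cap 258 (array([0.5474, 0.0032]), 0.0351)
top z 0.0010531612035524249
edge 0.03 0.3828
edge 0.08 0.3827
edge 0.13 0.382
edge 0.18 0.3822
bottle 180 [ 0.416 -0.105  0.021] [ 0.453 -0.07   0.108]
glass 1375 [0.36 0.2  0.  ] [0.48  0.4   0.097]
start tcp px [562.98959887 216.46215747]
```

>>> jog_arm:
  plan: "0 0 0 6.3; 0 0 0 6.3; 0 0 0 6.3; 0 0 0 6.2; 1.3 -3.5 0 0; 1.3 -3.5 0 0; 1.3 -3.5 0 0; 1.3 -3.5 0 0; 1.3 -3.5 0 0; 1.3 -3.5 0 0; 1.3 -3.5 0 0; 1.3 -3.5 0 0"
  gripper: 60

```text
t: 1.1
eef_pos: [0.3797, -0.3068, 0.2499]
tool_rot: [-0.0, 1.0, -0.0, -0.0]
ft_force: [0.6, 0.2, -1.0]
width: 0.0508
grasp_force: 0.0
```

>>> jog_arm:
  plan: "1.4 -3.5 0 0; 1.4 -3.5 0 0; 1.4 -3.5 0 0; 1.4 -3.5 0 0; 1.4 -3.5 0 0; 1.4 -3.5 0 0; 1.4 -3.5 0 0; 1.4 -3.5 0 0; 1.4 -3.5 0 0; 1.4 -3.5 0 0; 1.4 -3.5 0 0; 0 0 0 0"

```text
t: 2.1
eef_pos: [0.5345, 0.0812, 0.2499]
tool_rot: [-0.001, 1.0, 0.003, -0.0]
ft_force: [0.1, -0.3, 0.5]
width: 0.0514
grasp_force: 0.0
```

```bash
python3 - <<'E'
from h import *
o=manip.get_obs(); print(o['eef_pos'],o['tool_rot'],o['width'])
ims=[]
for n in("scene","top"):
    p,d=manip.capture(n); P=cloud(n,d); x,y,z=[P[...,i] for i in range(3)]
    u,v=px(n,o['eef_pos']); 
    for lo,hi in((.225,.25),(.25,.29),(.30,.34)):
        s=(z>lo)&(z<hi)&(abs(x-.5345)<.09)&(abs(y-.081)<.09); q=P[s]
        print(n,lo,len(q), q.min(0).round(4) if len(q) else'', q.max(0).round(4) if len(q) else '')
    u,v=int(u),int(v); c=p[max(0,v-50):v+50,u-65:u+65,::-1].copy(); cv2.drawMarker(c,(65,v-max(0,v-50)),(255,0,255),0,6,1)
    ims.append(cv2.resize(c,(390,300)))
cv2.imwrite("pics/grip.png",np.hstack(ims))
E
```

```text
[0.5345154  0.08118598 0.24992696] [-9.61172615e-04  9.99995536e-01  2.82901344e-03 -6.16161693e-06] 0.05135257666407276
scene 0.225 69 [0.5219 0.051  0.2336] [0.5433 0.1224 0.25  ]
scene 0.25 247 [0.5194 0.0266 0.2502] [0.545  0.1405 0.2898]
scene 0.3 503 [0.5127 0.0146 0.3001] [0.5461 0.151  0.3399]
top 0.225 6 [0.523  0.1063 0.2392] [0.5352 0.1152 0.2491]
top 0.25 41 [0.5209 0.1069 0.2528] [0.5409 0.1324 0.2892]
top 0.3 99 [0.5204 0.0101 0.3021] [0.546  0.1443 0.3399]
```

View pics/grip.png

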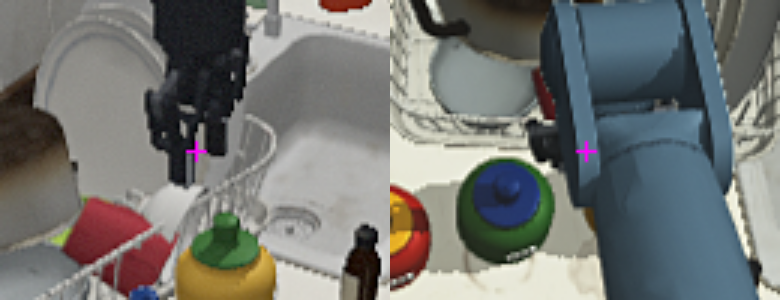

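>>> jog_arm:
  plan: "0.8 -3.4 0 0; 0.8 -3.4 0 0; 0 0 3 0; 0 0 3 0; 0 0 2.5 0; 0 0 0 0; 0 0 0 0"

```text
t: 2.78
eef_pos: [0.5487, 0.143, 0.1641]
tool_rot: [0.0, 1.0, -0.001, -0.002]
ft_force: [0.6, 0.1, 0.2]
width: 0.051
grasp_force: 0.0
```

```bash
python3 - <<'E'
from h import *
o=manip.get_obs(); e=o['eef_pos']; print(e)
n="scene"; p,d=manip.capture(n); P=cloud(n,d); x,y,z=[P[...,i] for i in range(3)]
s=(abs(x-e[0])<.05)&(abs(y-e[1])<.08)
for lo,hi in((.142,.15),(.15,.165),(.165,.18),(.18,.2),(.215,.24),(.24,.27)):
    q=P[s&(z>lo)&(z<hi)]; print(lo,len(q),q.min(0).round(4) if len(q) else '',q.max(0).round(4) if len(q) else '')
k=blob(P,mask(p,'blue'),'b',(.120,.145),(.5,.6,.1,.2)); print('knob',len(k),k.min(0).round(4),k.max(0).round(4))
a=blob(P,mask(p,'blue'),'b',(.097,.11),(.5,.6,.1,.2)); print('cap',hull_c(a))
u,v=map(int,px(n,e)); c=p[v-50:v+50,u-65:u+65,::-1].copy(); cv2.imwrite("pics/g2.png",cv2.resize(c,None,fx=6,fy=6))
E
```

```text
[0.54871555 0.14296491 0.16411174]
0.142 0  
0.15 58 [0.536  0.1132 0.1506] [0.5587 0.184  0.1648]
0.165 74 [0.5358 0.1111 0.165 ] [0.5568 0.1838 0.1798]
0.18 92 [0.5339 0.0922 0.1801] [0.5588 0.2021 0.1997]
0.215 243 [0.5289 0.0818 0.2152] [0.5602 0.2111 0.2399]
0.24 288 [0.5276 0.0754 0.2401] [0.5601 0.2133 0.2693]
knob 50 [0.539  0.143  0.1204] [0.5624 0.165  0.1381]
cap (array([0.5504, 0.1528]), 0.0349)
```

View pics/g2.png

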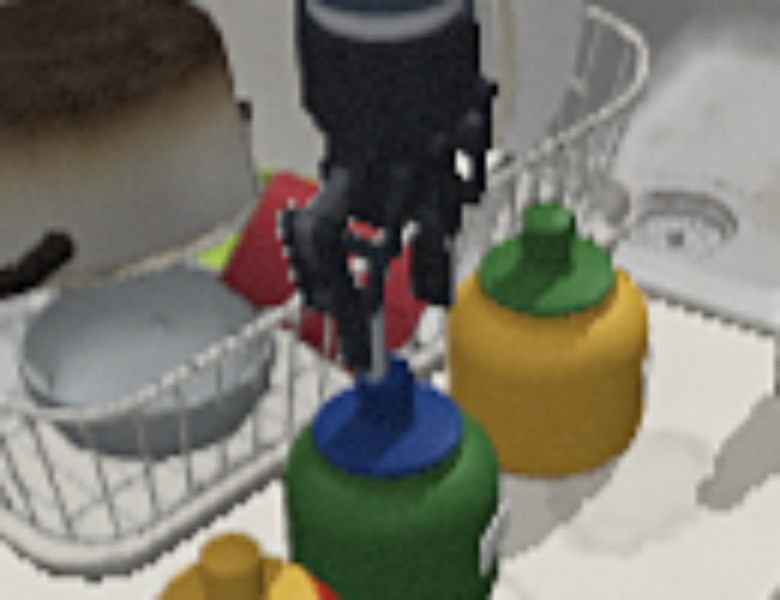

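The view shows the fingers at (360,340) and (430,280) above the blue knob at (385,380). Against the measured TCP, the scene camera reads about 5.5 mm too far in +y. The top camera is right, so blue is at (0.5517, 0.147).

>>> jog_arm:
  plan: "0.3 -0.4 0 0; 0 0 0 0; 0 0 1 0; 0 0 1 0; 0 0 1 0; 0 0 0.6 0; 0 0 0 0; 0 0 0 0"

```text
t: 3.5
eef_pos: [0.5522, 0.1482, 0.1283]
tool_rot: [0.0, 1.0, -0.0, -0.001]
ft_force: [0.1, 0.7, 0.5]
width: 0.0512
grasp_force: 0.0
```

>>> jog_arm:
  plan: "0 0 0 0; 0 0 0 0; 0 0 0 0; 0 0 0 0; 0 0 0 0; 0 0 0 0"
  gripper: 0

```text
t: 4.0
eef_pos: [0.5534, 0.1482, 0.1301]
tool_rot: [-0.0, 1.0, -0.0, 0.001]
ft_force: [-0.4, -0.5, 4.4]
width: 0.0249
grasp_force: 59.3
```

>>> jog_arm:
  plan: "0 0 -1 0; 0 0 -1.5 0; 0 0 -2.5 0; 0 0 -3 0; 0 0 -3 0; -2.3 1 0 0; -2.4 1 0 0; -2.4 1 0 0; -2.4 1 0 0; -2.3 0.8 0 0; 0 0 0 0; 0 0 0 0"

```text
t: 5.0
eef_pos: [0.4338, 0.1001, 0.2392]
tool_rot: [-0.0, 1.0, -0.0, 0.0]
ft_force: [-0.1, 1.3, -0.8]
width: 0.0247
grasp_force: 59.2
```

>>> jog_arm:
  plan: "0 0 3 0; 0 0 3.5 0; 0 0 3.5 0; 0 0 3.5 0; 0 0 3 0; 0 0 1.3 0; 0 0 0 0; 0 0 0 0"

```text
t: 5.67
eef_pos: [0.4351, 0.1004, 0.061]
tool_rot: [-0.0, 1.0, -0.0, -0.001]
ft_force: [-0.1, -0.1, -1.2]
width: 0.0246
grasp_force: 59.2
```

>>> jog_arm:
  plan: "0 0 0.2 0; 0 0 0.2 0; 0 0 0.2 0; 0 0 0.2 0; 0 0 0 0; 0 0 0 0"

```text
t: 6.17
eef_pos: [0.4348, 0.1003, 0.0535]
tool_rot: [0.0, 1.0, -0.0, 0.0]
ft_force: [0.0, 0.2, -1.2]
width: 0.0245
grasp_force: 59.2
```

>>> jog_arm:
  plan: "0 0 0.1 0; 0 0 0.1 0; 0 0 0.1 0; 0 0 0.1 0; 0 0 0.1 0; 0 0 0 0; 0 0 0 0"

```text
t: 6.75
eef_pos: [0.4349, 0.1003, 0.0492]
tool_rot: [0.0, 1.0, -0.0, -0.0]
ft_force: [-4.5, -0.3, 8.4]
width: 0.0246
grasp_force: 60.3
```

>>> jog_arm:
  plan: "0 0 0 0; 0 0 0 0; 0 0 0 0; 0 0 0 0; 0 0 -1 0; 0 0 -3 0; 0 0 -3.5 0; 0 0 -3.5 0; 0 0 -3.5 0; 0 0 0 0; 0 0 0 0"
  gripper: 60

```text
t: 7.67
eef_pos: [0.4364, 0.1003, 0.1964]
tool_rot: [0.0, 1.0, -0.0, 0.003]
ft_force: [-0.1, 0.2, -0.8]
width: 0.0508
grasp_force: 0.0
```

```bash
python3 - <<'E'
from h import *
n="scene"; p,d=manip.capture(n); P=cloud(n,d); cv2.imwrite("pics/s2.png",p[90:300,130:350,::-1].repeat(2,0).repeat(2,1))
k=blob(P,mask(p,'blue'),'b',(.05,.07),(.38,.5,.04,.16)); print('knob',len(k),hull_c(k),k[:,2].max())
a=blob(P,mask(p,'blue'),'b',(.018,.026),(.38,.5,.04,.16)); print('cap',hull_c(a),np.percentile(a[:,2],[10,90]))
# green canister: mouth ring / rim points
x,y,z=[P[...,i] for i in range(3)]
g=blob(P,mask(p,'green'),'g',(.085,.1),(.47,.63,.07,.23)); print('rim',len(g),hull_c(g))
b=blob(P,mask(p,'green'),'g',(.03,.065),(.47,.63,.07,.23))
f=least_squares(lambda q:np.hypot(b[:,0]-q[0],b[:,1]-q[1])-.053,[.55,.15],loss='soft_l1',f_scale=.001); print('body',len(b),f.x.round(4),f.cost)
E
```

```text
knob 37 (array([0.432 , 0.1053]), 0.0109) 0.055952519944923736
cap (array([0.4307, 0.1053]), 0.0342) [0.01969373 0.02395042]
rim 227 (array([0.549 , 0.1544]), 0.043)
body 377 [0.5517 0.1497] 0.0005739880991532311
```

View pics/s2.png

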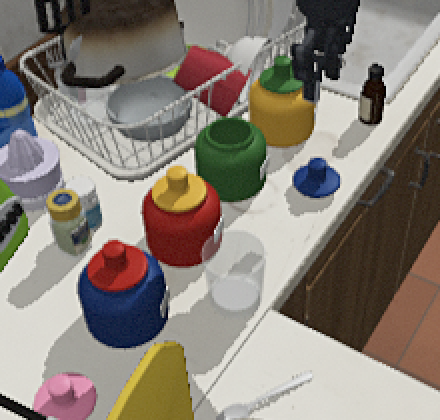

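The picture shows the blue lid standing upright on the worktop at (316,180), the green mouth open at (231,135), and everything else in place. Next, the green lid.

>>> jog_arm:
  plan: "1.8 1.6 0 0; 1.9 1.6 0 0; 1.9 1.6 0 0; 1.9 1.6 0 0; 1.8 1.6 0 0; 1.8 1.6 0 0; 0 0 0 0; 0 0 1 0; 0 0 1.5 0; 0 0 1 0; 0 0 0 0; 0 0 0 0"

```text
t: 8.72
eef_pos: [0.5443, 0.005, 0.1567]
tool_rot: [-0.0, 1.0, 0.0, -0.002]
ft_force: [-0.3, -0.1, 0.0]
width: 0.0512
grasp_force: 0.0
```

>>> jog_arm:
  plan: "0.35 0.1 0 0; 0 0 0 0; 0 0 1 0; 0 0 1 0; 0 0 0.9 0; 0 0 0 0; 0 0 0 0"

```text
t: 9.3
eef_pos: [0.5484, 0.0034, 0.128]
tool_rot: [-0.0, 1.0, -0.0, -0.001]
ft_force: [-0.6, -0.0, 0.2]
width: 0.0512
grasp_force: 0.0
```

>>> jog_arm:
  plan: "0 0 0 0; 0 0 0 0; 0 0 0 0; 0 0 0 0; 0 0 0 0; 0 0 0 0"
  gripper: 0

```text
t: 9.8
eef_pos: [0.5498, 0.0031, 0.13]
tool_rot: [0.0, 1.0, -0.0, 0.001]
ft_force: [1.2, 0.2, 2.7]
width: 0.0245
grasp_force: 59.4
```

>>> jog_arm:
  plan: "0 0 -1 0; 0 0 -2 0; 0 0 -3 0; 0 0 -3 0; 0.1 -2 0 0; 0.1 -3.2 0 0; 0.1 -3.2 0 0; 0.1 -3.2 0 0; 0 -2 0 0; 0 -1 0 0; 0 0 0 0; 0 0 0 0"

```text
t: 10.8
eef_pos: [0.553, 0.1488, 0.219]
tool_rot: [0.0, 1.0, 0.0, -0.0]
ft_force: [-0.4, 0.1, -1.8]
width: 0.0245
grasp_force: 59.4
```

>>> jog_arm:
  plan: "0 0 2 0; 0 0 2.5 0; 0 0 1.7 0; 0 0 0.6 0; 0 0 0 0; 0 0 0 0"

```text
t: 11.3
eef_pos: [0.5538, 0.1483, 0.1519]
tool_rot: [0.0, 1.0, -0.001, 0.0]
ft_force: [0.2, 0.9, -1.9]
width: 0.0246
grasp_force: 59.4
```

```bash
python3 - <<'E'
from h import *
n="scene"; p,d=manip.capture(n); print(manip.get_obs()['eef_pos']); 
u,v=map(int,px(n,[.553,.149,.1])); cv2.imwrite("pics/s3.png",p[v-45:v+45,u-50:u+50,::-1].repeat(6,0).repeat(6,1))
P=cloud(n,d); a=P[mask(p,'green')&(P[...,2]>.112)&(P[...,2]<.129)&(abs(P[...,0]-.55)<.05)&(abs(P[...,1]-.15)<.05)]; print('cap',len(a),hull_c(a))
E
```

```text
[0.55429208 0.14855504 0.15269122]
cap 176 (array([0.5486, 0.1521]), 0.0342)
```

View pics/s3.png

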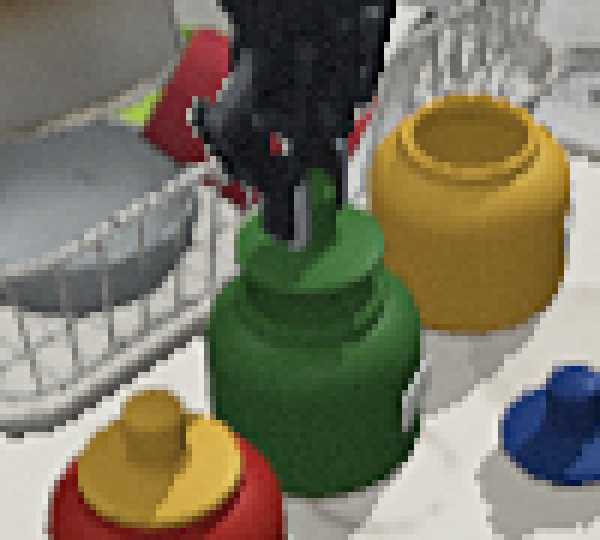

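The lid cap, centred at (312,255), sits over the neck ring, centred at (315,300), so it is aligned. Lowering gently.

>>> jog_arm:
  plan: "0 0 0.4 0; 0 0 0.4 0; 0 0 0.4 0; 0 0 0.3 0; 0 0 0.2 0; 0 0 0.2 0; 0 0 0.1 0; 0 0 0 0; 0 0 0 0"

```text
t: 12.1
eef_pos: [0.5533, 0.1492, 0.1313]
tool_rot: [0.0, 1.0, -0.0, 0.0]
ft_force: [-0.5, 0.5, -2.2]
width: 0.0245
grasp_force: 59.4
```

>>> jog_arm:
  plan: "0 0 0.1 0; 0 0 0.1 0; 0 0 0 0; 0 0 0 0"

```text
t: 12.43
eef_pos: [0.5536, 0.1492, 0.1301]
tool_rot: [0.0, 1.0, -0.0, 0.0]
ft_force: [-1.5, -0.9, 3.7]
width: 0.0248
grasp_force: 60.0
```

>>> jog_arm:
  plan: "0 0 0 0; 0 0 0 0; 0 0 0 0; 0 0 0 0; 0 0 -1 0; 0 0 -2 0; 0 0 -2 0; -0.3 -3 0 0; -0.3 -3.5 0 0; -0.3 -3.5 0 0; -0.3 -3.5 0 0; 0 0 0 0"
  gripper: 60

```text
t: 13.43
eef_pos: [0.5405, 0.2891, 0.1804]
tool_rot: [-0.001, 1.0, 0.002, 0.001]
ft_force: [-0.4, 0.4, 0.5]
width: 0.0513
grasp_force: 0.0
```

>>> jog_arm:
  plan: "0 0 0 0; 0 0 1.5 0; 0 0 0.5 0; 0 0 0 0; 0 0 0 0"

```text
t: 13.85
eef_pos: [0.5413, 0.2833, 0.1591]
tool_rot: [0.0, 1.0, -0.001, -0.0]
ft_force: [0.3, 0.2, 0.1]
width: 0.0513
grasp_force: 0.0
```

```bash
python3 - <<'E'
from h import *
P=None
for n,b in(("scene",(-.003,.0055)),("top",(0,0))):
    p,d=manip.capture(n); P=cloud(n,d); P[...,0]-=b[0]; P[...,1]-=b[1]; print(n)
    a=blob(P,mask(p,'green'),'g',(.098,.11),(.49,.61,.09,.21)); print('green lid cap',len(a),hull_c(a) if len(a) else '',np.percentile(a[:,2],[5,50,95]) if len(a) else '')
    g=blob(P,mask(p,'yellow'),'g',(.085,.1),(.47,.63,-.08,.08)); print('yellow rim',len(g),hull_c(g) if len(g) else '')
    b=blob(P,mask(p,'yellow'),'g',(.03,.065),(.47,.63,-.08,.08))
    if len(b): print('body',len(b),least_squares(lambda q:np.hypot(b[:,0]-q[0],b[:,1]-q[1])-.053,[.55,0],loss='soft_l1',f_scale=.001).x.round(4))
print(manip.get_obs()['eef_pos'])
E
```

```text
scene
green lid cap 199 (array([0.5529, 0.1471]), 0.0352) [0.09988681 0.1032115  0.10631861]
yellow rim 212 (array([0.5486, 0.0028]), 0.0428)
body 390 [0.5501 0.    ]
top
green lid cap 179 (array([0.5524, 0.1462]), 0.0359) [0.09898927 0.10352442 0.10782971]
yellow rim 286 (array([0.5469, 0.0029]), 0.0475)
body 101 [0.5491 0.0021]
[0.54184264 0.28368476 0.15996243]
```

>>> jog_arm:
  plan: "0 0 1 0; 0 0 1 0; 0 0 0.8 0; 0 0 0.35 0; 0 0 0 0; 0 0 0 0"

```text
t: 14.45
eef_pos: [0.5411, 0.2842, 0.1272]
tool_rot: [0.0, 1.0, -0.0, -0.0]
ft_force: [0.1, -0.6, -0.9]
width: 0.0512
grasp_force: 0.0
```

>>> jog_arm:
  plan: "0 0 0 0; 0 0 0 0; 0 0 0 0; 0 0 0 0; 0 0 0 0; 0 0 0 0"
  gripper: 0

```text
t: 14.95
eef_pos: [0.5419, 0.2845, 0.1287]
tool_rot: [-0.0, 1.0, -0.0, 0.001]
ft_force: [0.1, 0.5, 3.5]
width: 0.0249
grasp_force: 59.4
```

>>> jog_arm:
  plan: "0 0 -1 0; 0 0 -2 0; 0 0 -3 0; 0 0 -3 0; 0.1 2.1 0 0; 0.1 3 0 0; 0.1 3.3 0 0; 0.1 3.3 0 0; 0.1 3.3 0 0; 0.1 3.3 0 0; 0 3.3 0 0; 0 3.3 0 0"

```text
t: 15.95
eef_pos: [0.5464, 0.0337, 0.2176]
tool_rot: [-0.0, 1.0, -0.0, -0.001]
ft_force: [0.8, 0.1, -2.7]
width: 0.0247
grasp_force: 59.1
```

>>> jog_arm:
  plan: "0 2 0 0; 0 1 0 0; 0 0.2 0 0; 0 0 0 0; 0 0 0 0"

```text
t: 16.37
eef_pos: [0.547, 0.0043, 0.2176]
tool_rot: [-0.0, 1.0, 0.0, -0.0]
ft_force: [-0.0, -0.5, -1.4]
width: 0.0249
grasp_force: 59.2
```

Shift +1.5 mm in x and −1 mm in y, then descend to just above the rim.

>>> jog_arm:
  plan: "0.15 0.1 0 0; 0 0 2 0; 0 0 2.5 0; 0 0 1.8 0; 0 0 0.5 0; 0 0 0 0; 0 0 0 0"

```text
t: 16.95
eef_pos: [0.5493, 0.0027, 0.1505]
tool_rot: [0.0, 1.0, 0.0, 0.0]
ft_force: [0.8, -0.3, -0.6]
width: 0.0246
grasp_force: 59.2
```

>>> jog_arm:
  plan: "0 0 0.4 0; 0 0 0.4 0; 0 0 0.4 0; 0 0 0.3 0; 0 0 0.2 0; 0 0 0.2 0; 0 0 0 0; 0 0 0 0"

```text
t: 17.62
eef_pos: [0.5487, 0.0022, 0.1307]
tool_rot: [-0.0, 1.0, -0.0, -0.0]
ft_force: [0.6, 0.1, -2.6]
width: 0.0246
grasp_force: 59.2
```

>>> jog_arm:
  plan: "0 0 0.1 0; 0 0 0.1 0; 0 0 0 0; 0 0 0 0"

```text
t: 17.95
eef_pos: [0.5488, 0.0022, 0.1288]
tool_rot: [0.0, 1.0, -0.0, 0.0]
ft_force: [1.2, -0.7, -0.9]
width: 0.0247
grasp_force: 59.2
```

>>> jog_arm:
  plan: "0 0 0.1 0; 0 0 0 0; 0 0 0 0"

```text
t: 18.2
eef_pos: [0.5489, 0.0022, 0.1287]
tool_rot: [0.0, 1.0, -0.0, 0.0]
ft_force: [-3.6, 0.9, 5.6]
width: 0.0248
grasp_force: 59.9
```

>>> jog_arm:
  plan: "0 0 0 0; 0 0 0 0; 0 0 0 0; 0 0 0 0; 0 0 -1 0; 0 0 -2 0; 0 0 -2.5 0; -0.2 -2.5 0 0; -0.2 -3.6 0 0; -0.2 -3.6 0 0; -0.2 -3.6 0 0; -0.2 -3.6 0 0"
  gripper: 60

```text
t: 19.2
eef_pos: [0.5387, 0.1728, 0.1838]
tool_rot: [-0.0, 1.0, -0.0, 0.001]
ft_force: [-0.2, 0.2, -0.5]
width: 0.0516
grasp_force: 0.0
```

>>> jog_arm:
  plan: "-0.2 -3.6 0 0; -0.2 -3.6 0 0; -0.2 -3.6 0 0; -0.2 -3.6 0 0; -0.1 -3.6 0 0; 0 -3.6 0 0; 0 -2.5 0 0; 0 -1 0 0; 0 -0.3 0 0; 0 0 0 0; 0 0 0 0"

```text
t: 20.12
eef_pos: [0.5301, 0.4241, 0.1829]
tool_rot: [0.0, 1.0, -0.001, -0.0]
ft_force: [0.3, -0.2, -0.5]
width: 0.0514
grasp_force: 0.0
```

```bash
python3 - <<'E'
from h import *
for n,b in(("scene",(-.003,.0055)),("top",(0,0))):
    p,d=manip.capture(n); P=cloud(n,d); P[...,0]-=b[0]; P[...,1]-=b[1]; print(n)
    a=blob(P,mask(p,'yellow'),'g',(.098,.11),(.49,.61,-.06,.06)); print('yellow lid cap',len(a),hull_c(a),np.percentile(a[:,2],[5,50,95]))
    g=blob(P,mask(p,'red'),'g',(.085,.1),(.47,.63,.2,.36)); print('red rim',len(g),hull_c(g) if len(g) else '')
    a=blob(P,mask(p,'red'),'g',(.098,.11),(.47,.59,.365,.485)); print('red lid cap',len(a),hull_c(a) if len(a) else '')
    a=blob(P,mask(p,'blue'),'b',(.018,.026),(.38,.5,.04,.16)); print('blue lid cap',hull_c(a) if len(a) else '')
print(manip.get_obs()['eef_pos'])
E
```

```text
scene
yellow lid cap 199 (array([ 0.5501, -0.0006]), 0.0349) [0.09932261 0.10303774 0.10620438]
red rim 313 (array([0.5421, 0.2854]), 0.0427)
red lid cap 415 (array([0.5315, 0.4247]), 0.0351)
blue lid cap (array([0.4347, 0.0986]), 0.0341)
top
yellow lid cap 290 (array([0.5489, 0.0011]), 0.0373) [0.0992871  0.10367679 0.10817824]
red rim 187 (array([0.543 , 0.2791]), 0.0459)
red lid cap 0 
blue lid cap (array([0.434 , 0.0975]), 0.0342)
[0.5302262  0.42380137 0.18288698]
```

>>> jog_arm:
  plan: "0 -0.1 1 0; 0 0 2 0; 0 0 1.5 0; 0 0 0.8 0; 0 0 0.2 0; 0 0 0 0; 0 0 0 0"

```text
t: 20.8
eef_pos: [0.5303, 0.4264, 0.1283]
tool_rot: [-0.0, 1.0, -0.0, 0.0]
ft_force: [0.3, 0.5, -1.0]
width: 0.0511
grasp_force: 0.0
```

>>> jog_arm:
  plan: "0 0 0 0; 0 0 0 0; 0 0 0 0; 0 0 0 0; 0 0 0 0; 0 0 0 0"
  gripper: 0

```text
t: 21.3
eef_pos: [0.5306, 0.4267, 0.1293]
tool_rot: [-0.001, 1.0, -0.0, 0.001]
ft_force: [-0.6, 0.3, 5.6]
width: 0.0246
grasp_force: 59.5
```

>>> jog_arm:
  plan: "0 0 -1 0; 0 0 -2 0; 0 0 -2.5 0; 0 0 -2.5 0; 0.2 2.2 0 0; 0.2 3.3 0 0; 0.3 3.3 0 0; 0.3 3.3 0 0; 0.1 1.6 0 0; 0 0.5 0 0; 0 0 0 0; 0 0 0 0"

```text
t: 22.3
eef_pos: [0.5406, 0.2847, 0.2077]
tool_rot: [-0.0, 1.0, -0.0, -0.0]
ft_force: [-0.1, 0.2, -2.1]
width: 0.0244
grasp_force: 59.3
```

>>> jog_arm:
  plan: "0 0 2 0; 0 0 2.5 0; 0 0 1 0; 0 0 0.3 0; 0 0 0 0; 0 0 0 0"

```text
t: 22.8
eef_pos: [0.5413, 0.2849, 0.1508]
tool_rot: [-0.0, 1.0, 0.0, 0.001]
ft_force: [0.1, -0.4, -0.9]
width: 0.0246
grasp_force: 59.3
```

>>> jog_arm:
  plan: "0 0 0.4 0; 0 0 0.4 0; 0 0 0.4 0; 0 0 0.3 0; 0 0 0.2 0; 0 0 0.2 0; 0 0 0.1 0; 0 0 0 0; 0 0 0 0"

```text
t: 23.55
eef_pos: [0.5409, 0.2842, 0.1298]
tool_rot: [-0.0, 1.0, -0.0, 0.0]
ft_force: [0.5, 0.1, -1.3]
width: 0.0245
grasp_force: 59.3
```

>>> jog_arm:
  plan: "0 0 0.1 0; 0 0 0.1 0; 0 0 0 0; 0 0 0 0"

```text
t: 23.88
eef_pos: [0.5411, 0.2843, 0.1293]
tool_rot: [-0.0, 1.0, -0.0, 0.0]
ft_force: [-4.0, -2.0, 5.6]
width: 0.0251
grasp_force: 60.1
```

>>> jog_arm:
  plan: "0 0 0 0; 0 0 0 0; 0 0 0 0; 0 0 0 0; 0 0 -1 0; 0 0 -2 0; 0 0 -2 0; -1 1.7 0 0; -1.9 3.2 0 0; -1.9 3.2 0 0; -1.9 3.2 0 0; -1.9 3.2 0 0"
  gripper: 60

```text
t: 24.88
eef_pos: [0.454, 0.1382, 0.1784]
tool_rot: [0.0, 1.0, 0.0, 0.0]
ft_force: [-0.1, -0.6, -0.1]
width: 0.0512
grasp_force: 0.0
```

>>> jog_arm:
  plan: "-1.2 2.5 0 0; -0.7 1.5 0 0; 0 0 0 0; 0 0 0 0; 0 0 0 0"

```text
t: 25.3
eef_pos: [0.4363, 0.0996, 0.1785]
tool_rot: [-0.0, 1.0, -0.0, 0.001]
ft_force: [-0.0, -0.0, 0.1]
width: 0.0513
grasp_force: 0.0
```

```bash
python3 - <<'E'
from h import *
n,b=("scene",(-.003,.0055))
p,d=manip.capture(n); P=cloud(n,d); P[...,0]-=b[0]; P[...,1]-=b[1]
a=blob(P,mask(p,'red'),'g',(.098,.11),(.48,.6,.225,.345)); print('red lid cap',len(a),hull_c(a),np.percentile(a[:,2],[5,50,95]))
g=blob(P,mask(p,'blue'),'g',(.085,.1),(.45,.61,.34,.5)); print('blue rim',len(g),hull_c(g))
n="top"; p,d=manip.capture(n); P=cloud(n,d)
g=blob(P,mask(p,'blue'),'g',(.085,.1),(.45,.61,.34,.5)); print('blue rim',len(g),hull_c(g))
print(manip.get_obs()['eef_pos'])
E
```

```text
red lid cap 317 (array([0.5425, 0.2804]), 0.0359) [0.09943343 0.10292203 0.10632376]
blue rim 413 (array([0.5308, 0.4247]), 0.0436)
blue rim 244 (array([0.5291, 0.425 ]), 0.046)
[0.43627561 0.09990957 0.17814116]
```

>>> jog_arm:
  plan: "-0.1 0 2 0; 0 0 3 0; 0 0 3 0; 0 0 3 0; 0 0 1.5 0; 0 0 0.5 0; 0 0 0 0; 0 0 0 0"

```text
t: 26.07
eef_pos: [0.4356, 0.0996, 0.0485]
tool_rot: [-0.0, 1.0, 0.0, 0.001]
ft_force: [-0.1, -0.1, 0.1]
width: 0.0512
grasp_force: 0.0
```

>>> jog_arm:
  plan: "0 0 0 0; 0 0 0 0; 0 0 0 0; 0 0 0 0; 0 0 0 0; 0 0 0 0"
  gripper: 0

```text
t: 26.57
eef_pos: [0.4362, 0.0995, 0.0494]
tool_rot: [-0.0, 1.0, -0.0, 0.002]
ft_force: [-1.2, 1.7, 5.5]
width: 0.0246
grasp_force: 58.8
```

>>> jog_arm:
  plan: "0 0 -1 0; 0 0 -3 0; 0 0 -3.5 0; 0 0 -3.5 0; 0 0 -3.5 0; 0 0 -2.5 0; 0.6 -2 0 0; 0.9 -3.2 0 0; 0.9 -3.2 0 0; 0.9 -3.2 0 0; 0.9 -3.2 0 0; 0.9 -3.2 0 0"

```text
t: 27.57
eef_pos: [0.4857, 0.2807, 0.2184]
tool_rot: [0.0, 1.0, -0.0, 0.0]
ft_force: [0.2, -1.1, -0.9]
width: 0.0246
grasp_force: 59.3
```

>>> jog_arm:
  plan: "0.9 -3.2 0 0; 0.9 -3.2 0 0; 0.9 -3.2 0 0; 0.9 -3 0 0; 0.5 -1.5 0 0; 0.2 -0.5 0 0; 0 0 0 0; 0 0 0 0"

```text
t: 28.23
eef_pos: [0.5285, 0.4245, 0.2178]
tool_rot: [0.0, 1.0, -0.0, -0.0]
ft_force: [-1.1, -0.8, -1.2]
width: 0.0246
grasp_force: 59.4
```

>>> jog_arm:
  plan: "0.2 0 0 0; 0 0 2 0; 0 0 2.5 0; 0 0 1.7 0; 0 0 0.5 0; 0 0 0 0; 0 0 0 0"

```text
t: 28.82
eef_pos: [0.5313, 0.4248, 0.1518]
tool_rot: [-0.0, 1.0, -0.001, 0.0]
ft_force: [0.9, -0.1, -1.6]
width: 0.0248
grasp_force: 59.4
```

>>> jog_arm:
  plan: "0 0 0.4 0; 0 0 0.4 0; 0 0 0.4 0; 0 0 0.3 0; 0 0 0.2 0; 0 0 0.2 0; 0 0 0.1 0; 0 0 0 0; 0 0 0 0"

```text
t: 29.57
eef_pos: [0.531, 0.4253, 0.1309]
tool_rot: [-0.0, 1.0, -0.0, 0.0]
ft_force: [0.2, 0.4, -2.2]
width: 0.0248
grasp_force: 59.4
```

>>> jog_arm:
  plan: "0 0 0.1 0; 0 0 0 0; 0 0 0 0"

```text
t: 29.82
eef_pos: [0.5311, 0.4254, 0.1306]
tool_rot: [-0.0, 1.0, -0.0, 0.0]
ft_force: [-1.5, -0.5, 3.5]
width: 0.0244
grasp_force: 59.8
```

Home height (0.1303–0.1306) is reached with light contact, so release, rise and back away.

>>> jog_arm:
  plan: "0 0 0 0; 0 0 0 0; 0 0 0 0; 0 0 0 0; 0 0 -1 0; 0 0 -2 0; 0 0 -3 0; 0 0 -3 0; -1 2 0 0; -1.5 3.5 0 0; -1.5 3.5 0 0; -1.5 3.5 0 0"
  gripper: 60

```text
t: 30.82
eef_pos: [0.4751, 0.2992, 0.2206]
tool_rot: [-0.0, 1.0, 0.0, 0.001]
ft_force: [0.1, 0.1, 0.5]
width: 0.0515
grasp_force: 0.0
```

>>> jog_arm:
  plan: "-0.7 3.5 0 0; -0.7 3.5 0 0; -0.7 3.5 0 0; -0.7 3.5 0 0; -0.7 3.5 0 0; -0.7 3.5 0 0; -0.5 3.5 0 0; 0 3.5 0 0; 0 3.5 0 0; 0 3.5 0 0; 0 0 0 0; 0 0 0 0"

```text
t: 31.82
eef_pos: [0.4289, -0.0513, 0.2206]
tool_rot: [0.0, 1.0, -0.002, 0.001]
ft_force: [-0.1, 0.7, -0.5]
width: 0.0513
grasp_force: 0.0
```

```bash
python3 - <<'E'
from h import *
C={'blue':(.53,.425),'red':(.542,.282),'green':(.552,.148),'yellow':(.549,.003)}
n="scene"; p,d=manip.capture(n); P=cloud(n,d); P[...,0]+=.003; P[...,1]-=.0055
cv2.imwrite("pics/end.png",p[90:310,120:360,::-1].repeat(2,0).repeat(2,1))
for c,(x,y) in C.items():
    a=blob(P,mask(p,c),c,(.1,.107),(x-.05,x+.05,y-.05,y+.05)); A=np.c_[a[:,:2]-a[:,:2].mean(0),np.ones(len(a))]
    print(c,hull_c(a),'z',np.median(a[:,2]).round(4),'tilt',np.linalg.lstsq(A,a[:,2],rcond=None)[0][:2].round(3))
E
```

```text
blue (array([0.532 , 0.4217]), 0.0355) z 0.103 tilt [ 0.009 -0.007]
red (array([0.5404, 0.2805]), 0.0356) z 0.1031 tilt [ 0.013 -0.004]
green (array([0.5546, 0.1465]), 0.0349) z 0.1031 tilt [ 0.015 -0.028]
yellow (array([0.5488, 0.0021]), 0.0348) z 0.103 tilt [ 0.006 -0.015]
```

View pics/end.png

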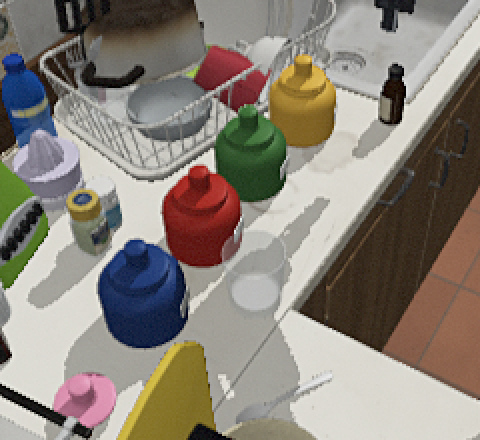

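The final picture shows every canister wearing its own lid: blue (137,255), red (200,185), green (248,122) and yellow (303,72). The caps are flat at z = 0.103. The glass at (255,270), the bottle at (393,95) and the pink lid at (85,395) are untouched.

```bash
python3 -c "
from station import manip
print(manip.sign_off())"
```

```text
the job is handed in; nothing more can be done
None
```

All four canisters now wear the lid of their own colour, sitting fully home by the last camera check, and the job was handed in at about 32 s with no verdict shown.

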